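# Load the glass cell and shift the gated carriage under the measuring head

## Robot

A 6-joint arm with a two-finger parallel gripper is mounted at the origin on the work surface. World frame = base frame: x ahead of the robot, y to its left, z up, the work surface at z = 0. Lengths are in mm, angles in rad, forces in N, time in s.
With the tool pointing down it reaches from about 325 to 775 mm from the base axis. Payload 5.5 kg.
Tool frame: the origin (TCP) lies midway between the tips of the shut fingers; the grasp point (between the pads) lies 19 mm behind it (env.pinch_z is the distance from the TCP to the grasp point, in mm); x points along the fingers, y is the direction in which the jaws open and shut, and the axes are right-handed (so a half turn about x gives the same grasp; the last joint's range is limited). The gripper opens to 88 mm and grips with 3 to 60 N. Pads are 20 mm wide; open, the fingers measure 115 mm over their backs; the gripper's body (75 mm by 178 mm) begins 61 mm behind the grasp point.
Start: joints at [-1.351, 0.091, 1.231, -0, 1.82, -0.057], TCP at [163.966, -577.175, 222.631] pointing down, gripper open.
Joint ranges: [-2.87, 2.87], [-0.86, 2.18], [0.17, 2.46], [-1.51, 4.65], [0.06, 2.69], [-2.65, 2.65]. Speed limits (rad/s): [2.57, 2.57, 3.01, 3.14, 3.14, 3.14].

## Interface

Orientations are given as a unit quaternion [x, y, z, w].
In Python, from plant import status, grab_frame, job_done, env gives the robot as it stands. The module is installed in compiled form; this text tells all that it offers.
- The arm moves only by the shell command python3 -m jog 'ROWS'. ROWS is JSON, a list of rows, each a list of 7 numbers: the shift along the tool's x, y, z in m, then the turn, a rotation vector about the tool's x, y, z in degrees, then the gripper command: -1 is fully open, 1 is shut, values between are in proportion. A call has exactly 8 rows; each row shifts and turns the commanded pose from where the row before left it, along the tool's axes as they then stand; what a row does not reach is not made up. A row lasts 1/8 s, in which the tool goes at most 62.5 mm and 10.7 degrees, less where a joint would pass 70% of its speed; a pose out of reach is approached as far as the arm can. A call is refused whole if a number of a shift passes 0.0625 or a number of a turn 10.7, either way. A call with a gripper value outside its range is refused whole. The fingers move at their own pace and stop on an object; the grip force is fixed at half the most. Time passes only in rows, so rows that do not move let the fingers close, or fill a call up. It gives the time, the measured TCP pose, the force and the opening at its end, in the units of the state.
- status.observe(): the state, without advancing time (a new reading comes with each control period).
- grab_frame(name): name is "scene" or "top"; returns a dict with "image" (400x640x3 uint8, red, green, blue), "vertical_fov" (degrees; the focal length in pixels is half the picture's height over the tangent of half this angle, whatever the lens; pixels are square), "cx", "cy" (the principal point, pixels), "camera_from_world" (4x4, takes a point from world to camera coordinates). Camera axes: x right, y up, looking along -z (the intrinsics and any distortion apply to the point x, -y, -z); pixel columns grow to the right and rows downward; lengths in mm; the calibration is good to about 2 mm. A picture is of the moment at which its call begins. There is no depth.
- job_done(): hands the job in, once; it reports no verdict.
The state is a dict: "clock": time; "joints": joint angles; "joint_vel": joint speeds; "joint_torque": joint torques, N m; "position": TCP position; "tool_rot": TCP orientation; "contact_force": force on the tool from outside, world axes, zero at the start; "torque": the same for the moment, N m; "grip_width": finger opening in mm.
Only numpy, scipy, OpenCV 4.12 (cv2) and the standard library are available. Lean on these libraries where they do the work, as an engineer would, in place of code of your own. Each camera call takes 0.05 s, during which the arm holds its last target.

## Task

Set the stoppered glass cell gently upright on the station's white tray while the tray is still out at its loading position, and let go. Then pull the black-gripped shift lever up out of its notch, carry it along the gate past the middle notch to the far notch so that the tray and cell go under the measuring head, and let the lever drop fully home there. Keep the cell standing on the tray and do not disturb the bottle, the jar or the dish.

Things in the scene. Friction and masses are not known exactly. Their poses are not given: they have to be found in the camera images.
- station: Fixed measuring station. Origin on the bench; x points from its front (robot side) to its back, y left seen from the front, z up. Grey base x -30..105, y -210..250, z 0..30 mm. Two steel rods, 12 mm thick, at x 90, y -170 and -40, up to z 320 mm, carry the head with blue clamps.
- beam (a point): Middle of the front lower edge of the white head beam above the lever, at station x -50, y -62, z 245 mm. The beam: x -50..0, y -205..80, z 245..280 mm. At its left end a grey sensor box, x -3..53, y 20..80, z 223..280 mm. The beam bars the lever from straight above: come to the lever tilted along its own axis, from the front and above, passing in front of the beam.
- gate (a point): Middle notch of the gate, on the station: an aluminium comb behind the lever's stem, 170 mm long along the station's y, with three notches 20 mm wide, 60 mm apart. Teeth between them are 24 mm high along the lever's axis. The lever's 12 mm cross pin sits in a notch.
- carriage (a joint): Travel of the carriage (carries tray and lever together) towards the station's -y, in m: 0 = loading position, lever in the leftmost notch (the start); 0.06 = middle notch; 0.12 = far notch and end stop, tray under the head. About 2 N friction; about 4 mm play either way in the middle notch. The teeth block it unless the lever is lifted.
- lever (a joint): Lift of the lever along its own axis, in m: 0 = fully home in a notch, end stop 0.040. From about 0.024 its pin clears the teeth; 0.028 to 0.035 is good to travel with. Spring and weight pull it home with 4 to 7 N: let go over a notch it drops in by itself; between notches it rests on a tooth.
- grip (a point): Centre of the lever's black grip: cylinder 22 mm diameter, 66 mm long along the lever, upper end free, 12 mm steel stem below. Its z axis is the lever's axis, up and out of the gate, leaning 38 degrees from vertical to the station's front; its y is the station's y: pinch across it. At home 153 mm above the bench, at station x -53, y -10 mm less the carriage travel.
- tray: Square white tray on the carriage, inside 100 x 100 mm, flat floor, rim 8 mm high and 5 mm thick. Origin: centre of the inner floor, 62 mm above the bench; axes as the station's. At the loading position it is at station x 20, y 170 mm, open from above; in the far notch at y 50 mm, under the head.
- cell: Empty glass cell, 220 g. Body 64 mm diameter, 62 mm high, shoulder, neck; white stopper on the axis: flange 34 mm diameter at 84..92 mm, knob 26 mm diameter at 92..125 mm height (grip here). A side arm leans out along the cell's +x to 47 mm from the axis, 100 mm high: close the fingers along the cell's y. Origin: centre of the underside, z up. Swaps places with bottle and jar.
- bottle: Bystander: amber glass bottle with black cap, 64 mm diameter, 150 mm tall, origin at the centre of the underside. Leave it alone.
- jar: Bystander: clear glass jar with white lid, 64 mm diameter, 85 mm tall, origin at the centre of the underside. Leave it alone.
- dish: Bystander: small white ceramic dish, 90 mm diameter, 35 mm high, origin at the centre of the underside. Leave it alone.
Mind the look-alikes: they are no part of the job. Leave any pink or yellow look-alike of the cell alone.

How it is judged:
By the outcome, as a careful person would: the job done as asked, in the order asked, and still so for the second after the job is handed in, with the robot touching nothing.
It also fails if it takes over 67 s, if anything falls off the work surface, if the arm or the gripper's body presses on something with over 40 N, if the wrist force passes 120 N, or if a joint passes its speed limit or range.

## Working session

There is one attempt and no reset: what is moved stays moved. The work goes in short steps, Python scripts to look and compute and a shell command to move; the robot and the scene stay as the last step left them, time stands still between calls to the robot, and variables do not carry over. Pictures are saved under pics/ and viewed, and the job is handed in when it is done.

```bash
mkdir -p pics
python3 - <<'E'
from plant import status, grab_frame, env
import cv2,pickle
s=status.observe();print({k:s[k] for k in s})
print(env.pinch_z)
for n in("scene","top"):
    f=grab_frame(n);pickle.dump(f,open(f"pics/{n}0.pkl","wb"))
    cv2.imwrite(f"pics/{n}0.png",f["image"][:,:,::-1]);print(n,{k:f[k] for k in f if k!="image"})
E
```

```text
{'clock': 0.0, 'joints': array([-1.35070821e+00,  9.18732605e-02,  1.23186272e+00, -3.41844339e-05,
        1.81981196e+00, -5.66864250e-02]), 'joint_vel': array([ 1.41088265e-03,  4.79453326e-04,  5.26987639e-04,  1.45051192e-07,
        2.40115036e-04, -3.35160403e-04]), 'joint_torque': array([ 9.97348034e-04, -4.46446931e+01, -4.06450260e+01,  6.99176523e-02,
        2.93242908e-02, -1.47069945e-04]), 'position': array([ 163.88275725, -576.87668148,  221.51135174]), 'tool_rot': array([-0.70027865, -0.09822759,  0.70041483, -0.09685152]), 'contact_force': array([ 0.22892748, -0.24803761,  0.64931117]), 'torque': array([0.00956573, 0.01267355, 0.00055034]), 'grip_width': 87.49178106823022}
18.700000000000003
scene {'vertical_fov': 45.79001066232585, 'cx': 326.09899120523795, 'cy': 205.48793416233397, 'camera_from_world': array([[ 7.68943782e-01,  6.39315319e-01,  1.17562077e-03,
        -4.42286883e+02],
       [-3.38803410e-01,  4.05938862e-01,  8.48779058e-01,
         4.12302905e+01],
       [ 5.42160224e-01, -6.53061683e-01,  5.28746375e-01,
        -1.61376734e+03],
       [ 0.00000000e+00,  0.00000000e+00,  0.00000000e+00,
         1.00000000e+00]])}
top {'vertical_fov': 47.192152405345055, 'cx': 326.25526080200757, 'cy': 204.6374572630467, 'camera_from_world': array([[-2.23115168e-02, -9.99582753e-01,  1.83443706e-02,
         4.66761856e+00],
       [ 9.87749047e-01, -1.92053033e-02,  1.54864378e-01,
        -5.92698963e+02],
       [-1.54447452e-01,  2.15748938e-02,  9.87765412e-01,
        -1.37961129e+03],
       [ 0.00000000e+00,  0.00000000e+00,  0.00000000e+00,
         1.00000000e+00]])}
```

View pics/scene0.png

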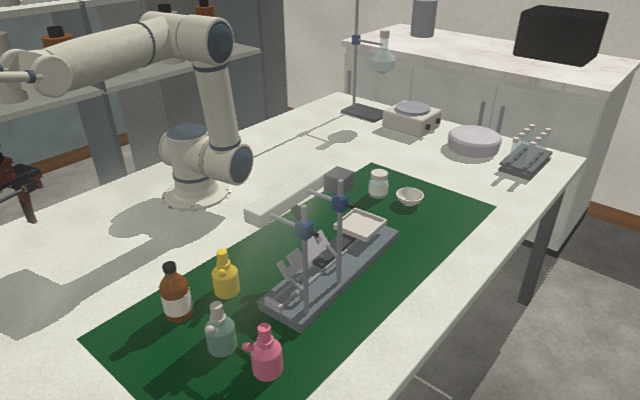

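View pics/top0.png

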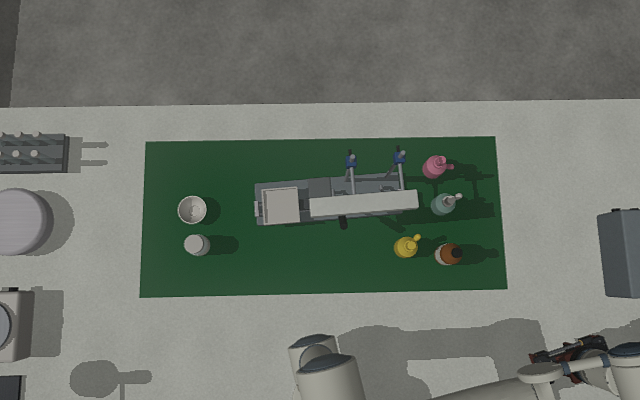

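Candidates for the cell: yellow (scene 226,275 / top 406,246), pink (266,355 / 435,167) and clear greenish glass with a white stopper (221,330 / 443,204). The clear one fits the description, since pink and yellow are the named look-alikes. I'll confirm it in enlarged crops.

Run:
```python
import cv2,pickle,numpy as np
a=cv2.imread("pics/scene0.png");b=cv2.imread("pics/top0.png")
c=cv2.resize(a[285:395,150:300],None,fx=4,fy=4,interpolation=cv2.INTER_CUBIC)
cv2.imwrite("pics/c1.png",c)
cv2.imwrite("pics/c2.png",cv2.resize(b[140:280,380:510],None,fx=4,fy=4,interpolation=cv2.INTER_CUBIC))
cv2.imwrite("pics/c3.png",cv2.resize(b[140:240,245:425],None,fx=4.4,fy=4.4,interpolation=cv2.INTER_CUBIC))
cv2.imwrite("pics/c4.png",cv2.resize(a[155:335,235:415],None,fx=3.3,fy=3.3,interpolation=cv2.INTER_CUBIC))
```

```text
(no output)
```

View pics/c1.png

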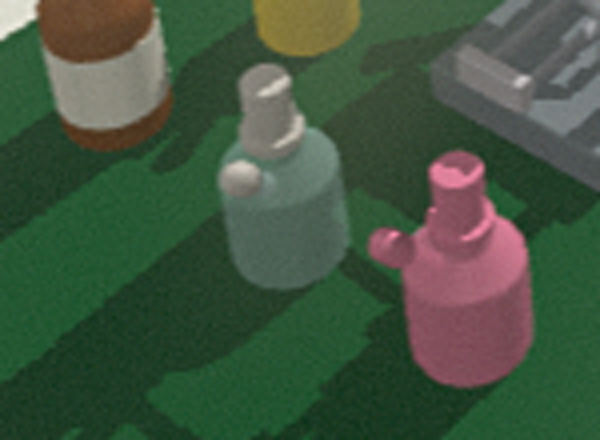

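View pics/c2.png

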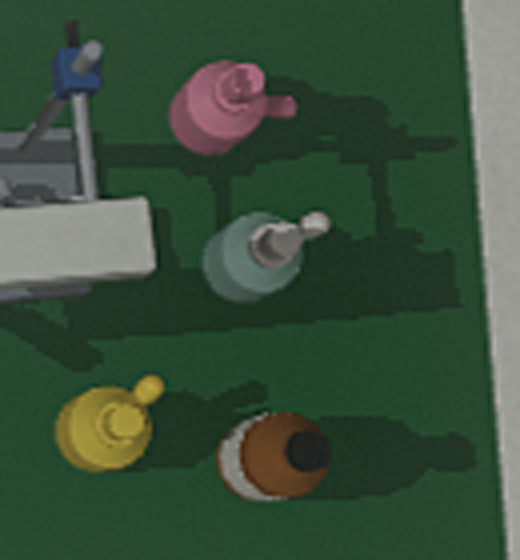

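View pics/c3.png

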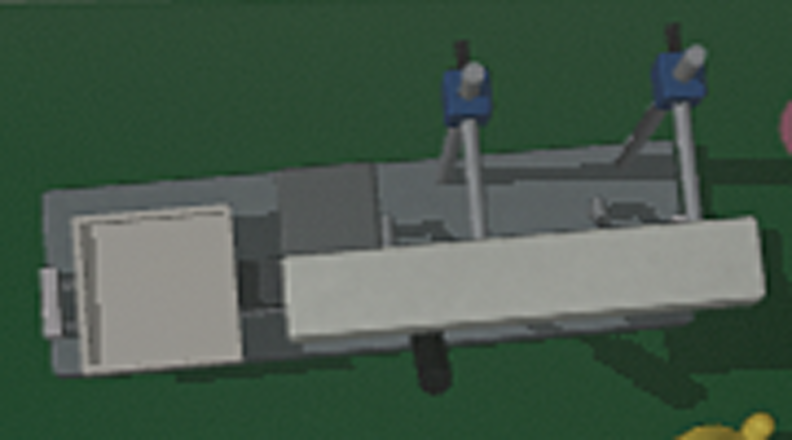

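View pics/c4.png

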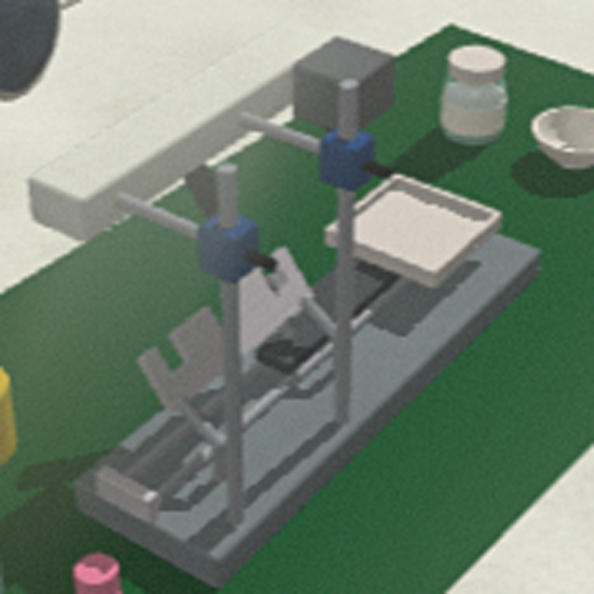

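The crops show the clear cell with its white stopper and white-ended side arm at top (443,204). The tray and station corners are sharp enough to fit. Next I fit the station pose, with a distortion check, and the cell pose.

```bash
cat > h.py <<'E'
import cv2,pickle,numpy as np
from scipy.optimize import least_squares
def load(n): return pickle.load(open(f"pics/{n}.pkl","rb"))
def proj(f,P,k=0.0):
    P=np.atleast_2d(P).astype(float);M=f["camera_from_world"]
    c=P@M[:3,:3].T+M[:3,3]; x=c[:,0]/-c[:,2]; y=-c[:,1]/-c[:,2]
    r=x*x+y*y; x=x*(1+k*r);y=y*(1+k*r)
    F=200/np.tan(np.radians(f["vertical_fov"])/2)
    return np.c_[f["cx"]+F*x,f["cy"]+F*y]
def st(p,P):
    P=np.atleast_2d(P).astype(float);c,s=np.cos(p[2]),np.sin(p[2])
    return np.c_[p[0]+c*P[:,0]-s*P[:,1],p[1]+s*P[:,0]+c*P[:,1],P[:,2]]
E
cat > fit.py <<'E'
from h import *
T=load("top0");S=load("scene0")
up=lambda a,s,ox,oy:(np.array(a,float)+.5)/s-.5+[ox,oy]
tp=[((75,225,70),(73,218)),((75,115,70),(230,206)),((-35,115,70),(243,362)),((-35,225,70),(82,374)),
((105,250,30),(45,192)),((0,80,280),(283,258)),((0,-205,280),(756,218)),((-50,80,280),(290,330)),((-50,-205,280),(763,292))]
sp=[((75,225,70),(500,214)),((75,115,70),(432,275)),((-35,115,70),(328,230)),((-35,225,70),(397,177)),
((105,250,30),(540,257)),((105,-210,30),(220,573)),((-30,-210,30),(77,487)),((90,-170,320),(228,168)),((90,-40,320),(349,84)),
((0,-205,280),(85,208)),((-50,-205,280),(30,180))]
tP=np.array([a for a,_ in tp]);tu=up([b for _,b in tp],4.4,245,140)
sP=np.array([a for a,_ in sp]);su=up([b for _,b in sp],3.3,235,155)
def res(p): return np.r_[(proj(T,st(p,tP),p[3])-tu).ravel(),(proj(S,st(p,sP),p[4])-su).ravel()]
r=least_squares(res,[600,30,0,0,0],x_scale=[10,10,.1,.1,.1],loss="soft_l1")
print(r.x,np.degrees(r.x[2]));print(res(r.x).reshape(-1,2).round(1))
E
python3 fit.py
```

```text
[ 5.82966187e+02 -3.81387632e+01  7.45602507e-02 -3.41324492e-01
  1.60467057e-01] 4.271987684537277
[[ 0.3  0.1]
 [-0.  -0.5]
 [ 0.1 -0.7]
 [ 1.  -0.1]
 [-0.2 -0.1]
 [ 0.2 -1.2]
 [-0.3 -1.9]
 [ 0.3  1.4]
 [ 0.4 -0.2]
 [ 0.7 -0.5]
 [ 1.2 -0.6]
 [-0.9 -0.3]
 [-0.7 -1.2]
 [ 1.  -2.5]
 [ 0.1 -1.4]
 [-1.8 -0.2]
 [ 0.5  0.4]
 [ 0.4  0.1]
 [-0.5 -1.4]
 [-1.6 -0.5]]
```

Run:
```python
from h import *
T=load("top0")["image"].astype(float)
def edge_h(ch,xs,y0,y1):
    o=[]
    for x in xs:
        g=np.abs(np.diff(ch[y0:y1,x-2:x+3].mean(1)));i=g.argmax();o.append(y0+ (g[max(i-1,0):i+2]*np.arange(max(i-1,0),i+2)[:len(g[max(i-1,0):i+2])]).sum()/g[max(i-1,0):i+2].sum()+.5)
    return np.array(o)
for nm,im,xs,a,b in [("bench",T.mean(2),range(70,630,40),90,120),("mat top",T[:,:,0],range(160,490,25),130,148),("mat bot",T[:,:,0],range(160,500,25),284,302)]:
    y=edge_h(im,list(xs),a,b);p=np.polyfit(list(xs),y,2);print(nm,p,y.round(1))
def edge_v(ch,ys,y0,y1): return edge_h(ch.T,ys,y0,y1)
print(edge_v(T[:,:,0],list(range(150,290,12)),136,150).round(1))
```

```text
bench [ 1.56106906e-06 -1.50526903e-02  1.07429931e+02] [106.6 105.5 105.5 104.3 104.1 103.4 103.  102.4 101.5 101.6 100.6 100.4
  99.3  99.1]
mat top [-1.99042826e-06 -1.44315945e-02  1.43228557e+02] [140.7 140.7 140.1 139.7 139.5 138.8 138.6 138.1 137.7 137.5 136.9 136.7
 136.1 135.8]
mat bot [ 3.17330617e-06 -2.57009795e-02  3.01055851e+02] [297.1 296.5 295.6 295.3 294.4 294.1 293.5 292.7 292.4 291.6 291.1 290.4
 289.8 289.4]
[144.7 144.4 143.7 143.5 142.7 142.5 141.8 141.5 140.9 140.5 139.9 139.5]
```

```bash
cat >> fit.py <<'E'
print("k=0")
r=least_squares(lambda p:res(np.r_[p,0,0]),[600,30,0],x_scale=[10,10,.1],loss="soft_l1")
p=r.x;print(p,np.degrees(p[2]));print(res(np.r_[p,0,0]).reshape(-1,2).round(1).tolist())
for sub in (0,1):
    g=(lambda q:(proj(T,st(q,tP))-tu).ravel()) if sub==0 else (lambda q:(proj(S,st(q,sP))-su).ravel())
    print(sub,least_squares(g,p,x_scale=[10,10,.1],loss="soft_l1").x)
def off(q): return np.r_[(proj(T,st(q,tP))-tu+q[3:5]).ravel(),(proj(S,st(q,sP))-su+q[5:7]).ravel(),q[3:7]*1.0]
print(least_squares(off,np.r_[p,0,0,0,0],loss="soft_l1").x)
# cell
t=lambda a:up(a,4,380,140); s=lambda a:up(a,4,150,285)
# knob top centre z125, flange ,body bottom
obs=[(T,(0,0,125),t((284,234))),(S,(0,0,125),s((267,76)))]
obs2=[(S,(0,0,88),s((270,140)))]
def rc(q): return np.r_[tuple((proj(f,[[q[0],q[1],P[2]]])[0]-u) for f,P,u in obs)]
c=least_squares(rc,[600,-300]);print("cell",c.x,c.fun)
for (x,y) in [c.x]:
  for z in (0,62,88,125):
    print(z,((proj(T,[[x,y,z]])-[380,140]+.5)*4).round(),((proj(S,[[x,y,z]])-[150,285]+.5)*4).round())
  for a in range(-90,60,15):
    P=[[x+44*np.cos(np.radians(a)),y+44*np.sin(np.radians(a)),97]]
    print(a,((proj(T,P)-[380,140]+.5)*4).round(),((proj(S,P)-[150,285]+.5)*4).round())
E
python3 fit.py|sed -n '/k=0/,$p'
```

```text
k=0
[ 5.82979757e+02 -3.82320182e+01  7.39779041e-02] 4.238621682896075
[[-0.1, -0.1], [-0.0, -0.6], [0.1, -0.7], [0.6, -0.0], [-0.8, -0.3], [0.2, -1.2], [1.0, -2.1], [0.3, 1.4], [1.8, -0.2], [0.6, -0.5], [1.1, -0.6], [-0.9, -0.3], [-0.7, -1.2], [0.8, -2.6], [0.3, -2.6], [-1.2, -1.1], [0.5, 0.4], [0.4, 0.2], [-0.4, -1.5], [-1.2, -0.5]]
0 [ 5.81033195e+02 -3.72936562e+01  6.74274889e-02]
1 [ 5.85121111e+02 -4.06784931e+01  7.56893250e-02]
[ 5.82670988e+02 -3.72416601e+01  7.23301544e-02  4.62492096e-02
  3.30577695e-01 -7.43160458e-02  9.50144249e-01]
cell [ 590.82540221 -374.31697311] [-0.08249242  0.62297685  0.28566662  0.53777515]
0 [[240. 263.]] [[296. 245.]]
62 [[261. 251.]] [[283. 165.]]
88 [[270. 245.]] [[277. 130.]]
125 [[284. 237.]] [[269.  79.]]
-90 [[331. 242.]] [[207. 166.]]
-75 [[328. 227.]] [[224. 175.]]
-60 [[322. 214.]] [[244. 180.]]
-45 [[312. 202.]] [[266. 180.]]
-30 [[299. 193.]] [[289. 177.]]
-15 [[285. 188.]] [[311. 169.]]
0 [[270. 186.]] [[330. 158.]]
15 [[255. 188.]] [[345. 144.]]
30 [[242. 194.]] [[355. 128.]]
45 [[230. 203.]] [[359. 112.]]
```

```bash
cat > ov.py <<'E'
from h import *
import sys
def circ(x,y,z,r,n=40):
    a=np.linspace(0,2*np.pi,n);return np.c_[x+r*np.cos(a),y+r*np.sin(a),a*0+z]
def box(p,x0,x1,y0,y1,z0,z1):
    L=[]
    for z in(z0,z1): L.append(st(p,[(x0,y0,z),(x1,y0,z),(x1,y1,z),(x0,y1,z),(x0,y0,z)]))
    for x in(x0,x1):
        for y in(y0,y1): L.append(st(p,[(x,y,z0),(x,y,z1)]))
    return L
def lines(p,c,az,q=0):
    L=box(p,-30,105,-210,250,0,30)+box(p,-50,0,-205,80,245,280)+box(p,-35,75,115-q,225-q,62,70)+box(p,-3,53,20,80,223,280)
    d=np.array([-np.sin(np.radians(38)),0,np.cos(np.radians(38))]);g=np.array([-53,-10-q,153.])
    L+=[st(p,[g-33*d,g+33*d])]+[st(p,[(90,y,30),(90,y,320)]) for y in(-170,-40)]
    for z,r in((0,32),(62,32),(92,17),(92,13),(125,13)): L.append(circ(c[0],c[1],z,r))
    a=np.radians(az);L.append(np.array([[c[0],c[1],97],[c[0]+47*np.cos(a),c[1]+47*np.sin(a),97]]))
    return L
def draw(f,L,x0,y0,x1,y1,s,out):
    im=cv2.resize(f["image"][y0:y1,x0:x1,::-1],None,fx=s,fy=s,interpolation=cv2.INTER_CUBIC)
    for l in L:
        u=(proj(f,l)-[x0,y0]+.5)*s
        cv2.polylines(im,[np.round(u*8).astype(np.int32)],False,(0,255,255),1,cv2.LINE_AA,3)
    cv2.imwrite(out,im)
E
python3 - <<'E'
from ov import *
p=[582.7,-37.5,.0725];L=lines(p,[590.8,-374.3],-65)
draw(load("top0"),L,245,140,465,240,3.6,"pics/o1.png")
draw(load("scene0"),L,190,160,410,390,2.6,"pics/o2.png")
E
```

```text
(no output)
```

View pics/o1.png

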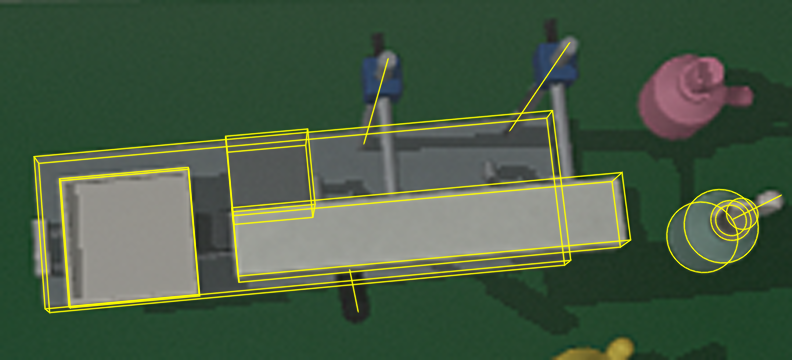

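View pics/o2.png

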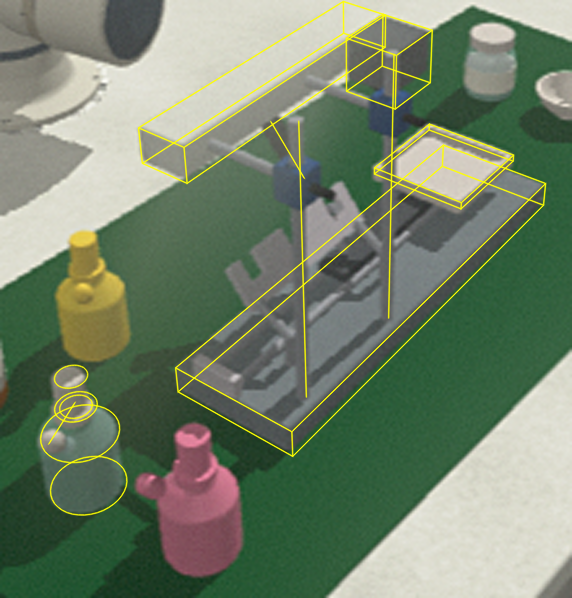

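The overlay fits the station and cell to within about 2 px. Now I work out the tool axes and the first move.

```bash
cat > mv.py <<'E'
from h import *
from plant import status
from scipy.spatial.transform import Rotation as R
ST=[582.7,-37.5,.0725]
def cur():
    s=status.observe();return s,R.from_quat(s["tool_rot"])
def tgtR(x,y): # tool x and y axes in world
    x=np.array(x,float);x/=np.linalg.norm(x);y=np.array(y,float);y-=x*(x@y);y/=np.linalg.norm(y)
    return R.from_matrix(np.c_[x,y,np.cross(x,y)])
def show(Rt=None,pos=None):
    s,r=cur();print("t",s["clock"],"pos",s["position"].round(1),"w",round(s["grip_width"],1),"F",s["contact_force"].round(1),"q",s["joints"].round(2))
    print("axes x,y,z cols\n",r.as_matrix().round(3))
    if Rt is not None:
        rv=(r.inv()*Rt).as_rotvec(degrees=True);print("turn",rv.round(2))
    if pos is not None:
        d=np.array(pos)-s["position"];print("world d",d.round(1)," in tool now",r.inv().apply(d).round(1)," in tool after turn",(Rt or r).inv().apply(d).round(1))
E
python3 - <<'E'
from mv import *
p=[582.7,-37.5,.0725]
print(st(p,[[20,170,62],[-53,-10,153],[20,50,62]]))
a=np.radians(25)
show(tgtR([0,0,-1],[np.cos(a),np.sin(a),0]),[590,-375,250])
show(tgtR([0,0,-1],[-np.cos(a),-np.sin(a),0]))
# other objects rough
T=load("top0");S=load("scene0")
for n,t,s,z in[("pink",(380+243/4,140+78/4),(150+459/4,285+160/4),125),("yel",(380+127/4,140+418/4),(222,252),125),("bottle",(380+307/4,140+450/4),(170,266),150)]:
    c=least_squares(lambda q:np.r_[proj(T,[[q[0],q[1],z]])[0]-t,proj(S,[[q[0],q[1],z]])[0]-s],[600,-300]);print(n,c.x.round(),c.fun.round(1))
E
```

```text
[[590.3332549  133.50214449  62.        ]
 [530.56359466 -51.31286495 153.        ]
 [599.02563534  13.81738137  62.        ]]
t 0.1 pos [ 163.9 -576.9  221.6] w 87.9 F [ 0.6 -0.8 -0.8] q [-1.35  0.09  1.23 -0.    1.82 -0.06]
axes x,y,z cols
 [[-0.     0.273 -0.962]
 [ 0.002 -0.962 -0.273]
 [-1.    -0.002 -0.   ]]
turn [-9.914e+01 -9.000e-02  7.000e-02]
world d [426.1 201.9  28.4]  in tool now [ -28.2  -77.8 -465.1]  in tool after turn [-28.4 471.5  -2.9]
t 0.1 pos [ 163.9 -576.9  221.6] w 87.9 F [ 0.6 -0.8 -0.8] q [-1.35  0.09  1.23 -0.    1.82 -0.06]
axes x,y,z cols
 [[-0.     0.273 -0.962]
 [ 0.002 -0.962 -0.273]
 [-1.    -0.002 -0.   ]]
turn [8.086e+01 7.000e-02 9.000e-02]
pink [ 710. -352.] [-0.3  0.2 -0.   0.3]
yel [ 459. -252.] [-0.1 -0.4 -0.3 -0.4]
bottle [ 434. -376.] [ 0.4 -1.2 -0.5 -1.5]
```

```bash
python3 -m jog '[[-0.005,0,0,-10,0,0,-1],[-0.005,0,0,-10,0,0,-1],[-0.005,0,0,-10,0,0,-1],[-0.005,0,0,-10,0,0,-1],[-0.005,0,0,-10,0,0,-0.2],[-0.005,0,0,-10,0,0,-0.2],[0,0.03,0,-10,0,0,-0.2],[0,0.04,-0.01,-10,0,0,-0.2]]'
python3 - <<'E'
from mv import *
a=np.radians(25)
show(tgtR([0,0,-1],[np.cos(a),np.sin(a),0]),[590,-375,240])
E
```

```text
clock: 1.1
position: [233.5, -577.9, 251.8]
tool_rot: [0.473, 0.526, -0.473, 0.525]
contact_force: [0.4, 0.0, -0.3]
grip_width: 53.5
t 1.1 pos [ 233.5 -577.9  251.8] w 53.5 F [ 0.4  0.  -0.3] q [-1.24  0.16  1.1  -0.    1.88 -1.35]
axes x,y,z cols
 [[-0.001  0.994  0.105]
 [ 0.001  0.105 -0.994]
 [-1.    -0.001 -0.001]]
turn [-18.95  -0.06   0.02]
world d [356.5 202.9 -11.8]  in tool now [  11.7  375.9 -164.2]  in tool after turn [ 11.8 408.9 -33.2]
```

```bash
python3 -m jog '[[0,0.03,-0.01,-9.5,0,0,-0.2],[0,0.03,-0.01,-9.5,0,0,-0.2],[0,0.055,-0.004,0,0,0,-0.2],[0,0.055,-0.004,0,0,0,-0.2],[0,0.055,-0.004,0,0,0,-0.2],[0,0.055,-0.004,0,0,0,-0.2],[0,0.055,0,0,0,0,-0.2],[0,0.045,0,0,0,0,-0.2]]'
python3 - <<'E'
from mv import *
from plant import grab_frame
a=np.radians(25)
show(tgtR([0,0,-1],[np.cos(a),np.sin(a),0]),[590,-375,220])
E
```

```text
clock: 2.1
position: [574.1, -396.3, 251.8]
tool_rot: [0.38, 0.596, -0.38, 0.596]
contact_force: [0.0, -0.8, -0.4]
grip_width: 53.0
t 2.1 pos [ 574.1 -396.3  251.8] w 53.0 F [ 0.  -0.8 -0.4] q [-0.65  0.38  0.84  0.    1.92 -1.09]
axes x,y,z cols
 [[-0.001  0.907  0.421]
 [ 0.001  0.421 -0.907]
 [-1.    -0.    -0.001]]
turn [-0.08 -0.06  0.02]
world d [ 15.9  21.3 -31.8]  in tool now [ 31.8  23.4 -12.6]  in tool after turn [ 31.8  23.4 -12.6]
```

```bash
python3 -m jog '[[0,0.012,-0.006,0,0,0,-0.2],[0,0.011,-0.006,0,0,0,-0.2],[0.02,0,0,0,0,0,-0.2],[0.025,0,0,0,0,0,-0.2],[0.025,0,0,0,0,0,-0.2],[0.02,0,0,0,0,0,-0.2],[0,0,0,0,0,0,-0.2],[0,0,0,0,0,0,-0.2]]'
python3 - <<'E'
from mv import *
from plant import grab_frame
a=np.radians(25)
show(tgtR([0,0,-1],[np.cos(a),np.sin(a),0]),[590,-375,97])
for n in("scene","top"):
    f=grab_frame(n);pickle.dump(f,open(f"pics/{n}1.pkl","wb"))
    im=f["image"][:,:,::-1]
    x0,y0,s=(170,230,4.4) if n=="scene" else (390,140,4.4)
    cv2.imwrite(f"pics/{n}1.png",cv2.resize(im[y0:y0+130,x0:x0+130],None,fx=s,fy=s,interpolation=cv2.INTER_CUBIC))
    print(proj(f,[[590,-375,125],status.observe()["position"]]))
E
```

```text
clock: 3.1
position: [588.2, -377.6, 164.0]
tool_rot: [0.381, 0.595, -0.381, 0.596]
contact_force: [0.7, 0.6, 0.7]
grip_width: 52.8
t 3.1 pos [ 588.2 -377.6  164. ] w 52.8 F [0.7 0.6 0.7] q [-0.62  0.36  1.03 -0.    1.75 -1.05]
axes x,y,z cols
 [[ 0.001  0.908  0.42 ]
 [-0.001  0.42  -0.908]
 [-1.     0.001  0.001]]
turn [-0.17  0.08 -0.04]
world d [  1.8   2.6 -67. ]  in tool now [67.   2.6 -1.7]  in tool after turn [67.   2.7 -1.6]
[[216.14462575 304.16148277]
 [212.26184074 290.18941454]]
[[450.78971221 199.01847761]
 [455.67140225 197.18380509]]
```

View pics/scene1.png

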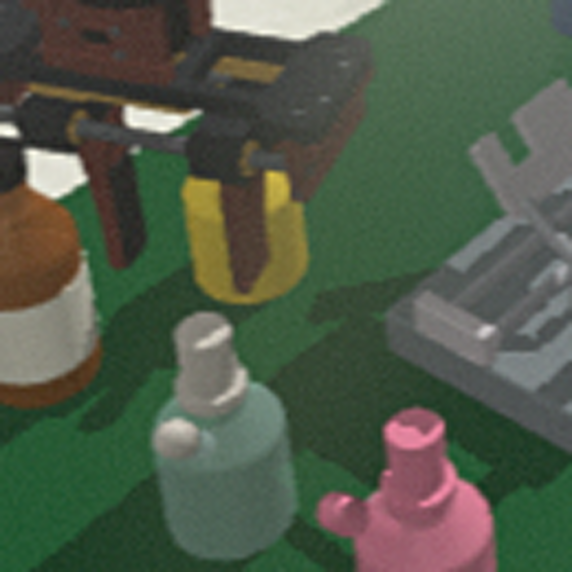

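View pics/top1.png

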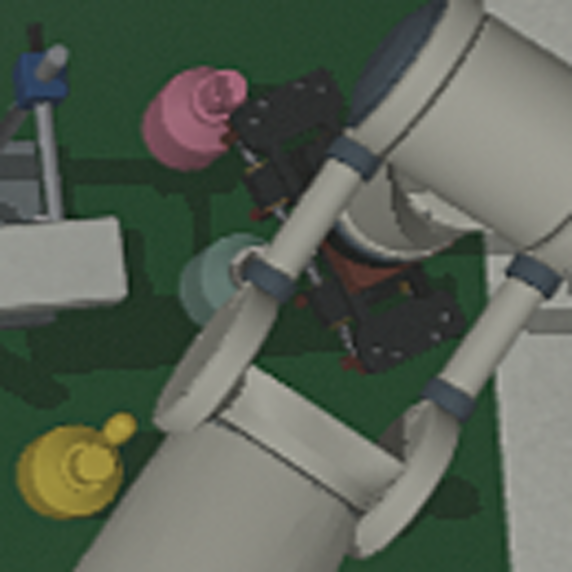

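The tips straddle the knob: scene mid-tip is about (212,293) and knob top (216.6,304.5), against 216.1,304.2 predicted. I'll descend and grip.

```bash
python3 -m jog '[[0.015,0.0025,-0.0015,0,0,0,-0.2],[0.02,0,0,0,0,0,-0.2],[0.02,0,0,0,0,0,-0.2],[0.012,0,0,0,0,0,-0.2],[0,0,0,0,0,0,-0.2],[0,0,0,0,0,0,1],[0,0,0,0,0,0,1],[0,0,0,0,0,0,1]]'
python3 - <<'E'
from mv import *
show()
E
```

```text
clock: 4.2
position: [590.1, -375.1, 96.6]
tool_rot: [0.381, 0.595, -0.381, 0.596]
contact_force: [-1.2, 0.2, 1.2]
grip_width: 26.1
t 4.2 pos [ 590.1 -375.1   96.6] w 26.1 F [-1.2  0.2  1.2] q [-0.61  0.37  1.13 -0.    1.64 -1.05]
axes x,y,z cols
 [[ 0.001  0.907  0.42 ]
 [-0.001  0.42  -0.907]
 [-1.     0.001  0.001]]
```

```bash
python3 -m jog '[[-0.01,0,0,0,0,0,1],[-0.025,0,0,0,0,0,1],[-0.035,0,0,0,0,0,1],[-0.035,0,0,0,0,0,1],[-0.035,0,0,0,0,0,1],[-0.035,0,0,7,0,0,1],[-0.025,0,0,7,0,0,1],[-0.01,0,0,6.8,0,0,1]]'
python3 - <<'E'
from mv import *
a=.0725
r=tgtR([0,0,-1],[np.cos(a),np.sin(a),0])
show(r,[430,-230,305])
s,q=cur();print(r.inv().apply([0,330,0]),r.inv().apply(np.array([590,133.5,305])-[430,100,305]))
E
```

```text
clock: 5.2
position: [590.0, -374.8, 308.7]
tool_rot: [0.483, 0.515, -0.483, 0.518]
contact_force: [0.0, 0.0, -2.5]
grip_width: 25.8
t 5.2 pos [ 590.  -374.8  308.7] w 25.8 F [ 0.   0.  -2.5] q [-0.61  0.42  0.69  0.    2.03 -0.68]
axes x,y,z cols
 [[ 0.003  0.998  0.067]
 [-0.002  0.067 -0.998]
 [-1.     0.003  0.002]]
turn [-0.32  0.13 -0.16]
world d [-160.   144.8   -3.7]  in tool now [   3.  -149.9 -155.2]  in tool after turn [   3.7 -149.1 -156. ]
[   0.           23.90404621 -329.13309857] [  0.         162.00630703 -21.82215578]
```

```bash
python3 -m jog '[[0,-0.015,-0.015,0,0,0,1],[0,-0.03,-0.03,0,0,0,1],[0,-0.035,-0.035,0,0,0,1],[0,-0.035,-0.035,0,0,0,1],[0,-0.035,-0.04,0,0,0,1],[0,0,-0.045,0,0,0,1],[0,0,-0.045,0,0,0,1],[0,0,-0.045,0,0,0,1]]'
python3 - <<'E'
from mv import *
a=.0725
r=tgtR([0,0,-1],[np.cos(a),np.sin(a),0])
show(r,[435,100,305])
E
```

```text
clock: 6.2
position: [419.1, -94.8, 306.4]
tool_rot: [0.482, 0.517, -0.482, 0.518]
contact_force: [0.8, -0.0, -2.1]
grip_width: 25.4
t 6.2 pos [419.1 -94.8 306.4] w 25.4 F [ 0.8 -0.  -2.1] q [-0.3  -0.33  1.47  0.    2.   -0.37]
axes x,y,z cols
 [[ 0.001  0.998  0.07 ]
 [-0.     0.07  -0.998]
 [-1.     0.001  0.   ]]
turn [-0.12  0.02 -0.07]
world d [ 15.9 194.8  -1.4]  in tool now [   1.4   29.6 -193.2]  in tool after turn [   1.4   30.  -193.1]
```

```bash
python3 -m jog '[[0,0,-0.045,0,0,0,1],[0,0.005,-0.045,0,0,0,1],[0,0.01,-0.045,0,0,0,1],[0,0.02,-0.045,0,0,0,1],[0,0.03,-0.025,0,0,0,1],[0,0.04,-0.01,0,0,0,1],[0,0.04,0,0,0,0,1],[0,0.02,0,0,0,0,1]]'
python3 - <<'E'
from mv import *
a=.0725
r=tgtR([0,0,-1],[np.cos(a),np.sin(a),0])
show(r,[590.3,133.5,158.6])
E
```

```text
clock: 7.2
position: [570.3, 130.3, 305.0]
tool_rot: [0.482, 0.518, -0.482, 0.517]
contact_force: [0.8, 0.3, -1.8]
grip_width: 25.7
t 7.2 pos [570.3 130.3 305. ] w 25.7 F [ 0.8  0.3 -1.8] q [ 0.17  0.09  1.09 -0.    1.97  0.1 ]
axes x,y,z cols
 [[-0.001  0.997  0.071]
 [-0.     0.071 -0.997]
 [-1.    -0.001  0.   ]]
turn [-0.07  0.01  0.07]
world d [  20.     3.2 -146.4]  in tool now [146.4  20.3  -1.7]  in tool after turn [146.4  20.1  -1.7]
```

```bash
python3 -m jog '[[0,0.015,-0.0015,0,0,0,1],[0.01,0.005,0,0,0,0,1],[0.025,0,0,0,0,0,1],[0.03,0,0,0,0,0,1],[0.03,0,0,0,0,0,1],[0.015,0,0,0,0,0,1],[0,0,0,0,0,0,1],[0,0,0,0,0,0,1]]'
python3 - <<'E'
from mv import *
from plant import grab_frame
a=.0725
r=tgtR([0,0,-1],[np.cos(a),np.sin(a),0])
show(r,[590.3,133.5,158.6])
for n in("scene","top"):
    f=grab_frame(n);pickle.dump(f,open(f"pics/{n}2.pkl","wb"))
    im=f["image"][:,:,::-1]
    x0,y0,s=(280,120,4.4) if n=="scene" else (230,140,4.4)
    cv2.imwrite(f"pics/{n}2.png",cv2.resize(im[y0:y0+130,x0:x0+150],None,fx=s,fy=s,interpolation=cv2.INTER_CUBIC))
E
```

```text
clock: 8.2
position: [589.3, 133.0, 197.3]
tool_rot: [0.483, 0.517, -0.481, 0.518]
contact_force: [-0.0, 0.2, -1.2]
grip_width: 25.6
t 8.2 pos [589.3 133.  197.3] w 25.6 F [-0.   0.2 -1.2] q [0.17 0.1  1.27 0.   1.77 0.09]
axes x,y,z cols
 [[ 0.002  0.997  0.071]
 [ 0.     0.071 -0.997]
 [-1.     0.002 -0.   ]]
turn [-0.09 -0.01 -0.13]
world d [  1.    0.5 -38.7]  in tool now [38.7  0.9 -0.4]  in tool after turn [38.7  1.  -0.4]
```

View pics/scene2.png

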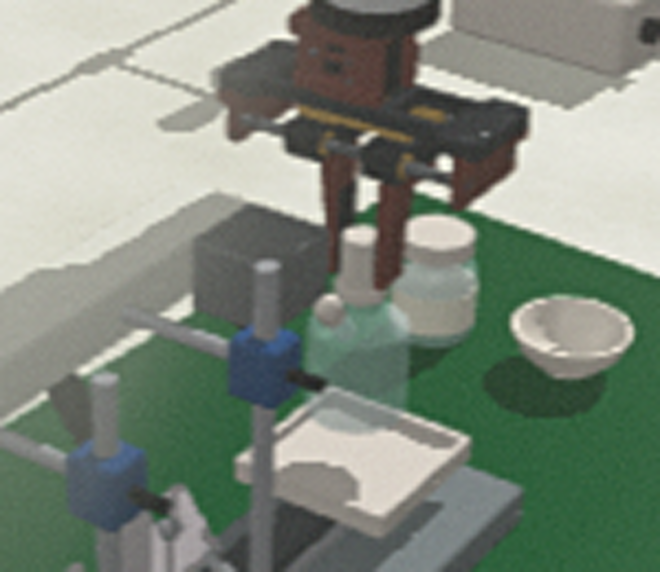

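View pics/top2.png

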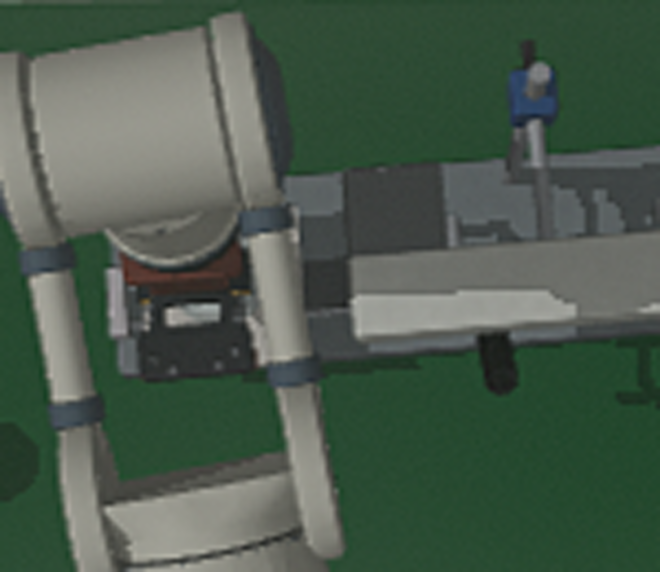

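```bash
python3 -m jog '[[0.01,0.001,0,0,0,0,1],[0.01,0,0,0,0,0,1],[0.008,0,0,0,0,0,1],[0.005,0,0,0,0,0,1],[0.002,0,0,0,0,0,1],[0.001,0,0,0,0,0,1],[0.001,0,0,0,0,0,1],[0,0,0,0,0,0,1]]'
python3 - <<'E'
from mv import *
from plant import grab_frame
show(None,[590.3,133.5,158.6])
f=grab_frame("scene");pickle.dump(f,open("pics/scene3.pkl","wb"))
from ov import *
s=status.observe()["position"]
draw(f,lines(ST,[s[0],s[1]],-86)[:0]+box(ST,-35,75,115,225,62,70)+[circ(s[0],s[1],s[2]-96.6+z,r) for z,r in((0,32),(62,32),(92,17))],300,150,400,260,6,"pics/o3.png")
E
```

```text
clock: 9.3
position: [590.0, 133.0, 158.8]
tool_rot: [0.482, 0.517, -0.482, 0.517]
contact_force: [0.1, -0.9, -1.2]
grip_width: 25.3
t 9.3 pos [590.  133.  158.8] w 25.3 F [ 0.1 -0.9 -1.2] q [ 0.17  0.1   1.33 -0.    1.71  0.09]
axes x,y,z cols
 [[ 0.     0.997  0.071]
 [ 0.     0.071 -0.997]
 [-1.     0.    -0.   ]]
world d [ 0.3  0.5 -0.2]  in tool now [ 0.2  0.3 -0.5]  in tool after turn [ 0.2  0.3 -0.5]
```

View pics/o3.png

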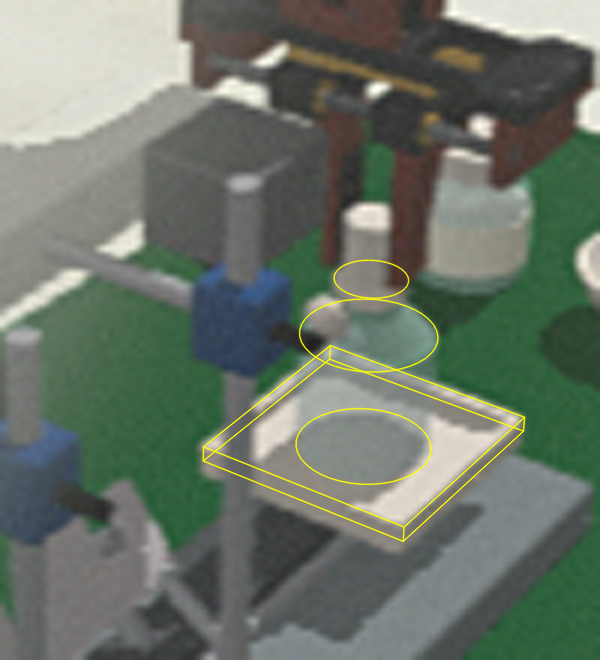

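```bash
python3 -m jog '[[0.0005,0,0,0,0,0,1],[0.0005,0,0,0,0,0,1],[0.0005,0,0,0,0,0,1],[0,0,0,0,0,0,1],[0,0,0,0,0,0,1],[0,0,0,0,0,0,1],[0,0,0,0,0,0,1],[0,0,0,0,0,0,1]]'
```

```text
clock: 10.35
position: [590.1, 132.9, 158.3]
tool_rot: [0.482, 0.517, -0.482, 0.518]
contact_force: [-2.6, -0.3, 5.4]
grip_width: 25.3
```

Contact is +5.4 N, so the cell is on the floor. I'll open partway to release it gently, wait, then rise.

```bash
python3 -m jog '[[-0.0005,0,0,0,0,0,1],[0,0,0,0,0,0,0.35],[0,0,0,0,0,0,0.2],[0,0,0,0,0,0,-0.1],[0,0,0,0,0,0,-0.3],[0,0,0,0,0,0,-0.3],[-0.01,0,0,0,0,0,-0.3],[-0.02,0,0,0,0,0,-0.3]]'
python3 - <<'E'
from mv import *
from plant import grab_frame
show()
f=grab_frame("scene");pickle.dump(f,open("pics/scene4.pkl","wb"))
cv2.imwrite("pics/scene4.png",cv2.resize(f["image"][140:260,290:410,::-1],None,fx=4.5,fy=4.5,interpolation=cv2.INTER_CUBIC))
E
```

```text
clock: 11.35
position: [589.6, 132.9, 188.0]
tool_rot: [0.482, 0.518, -0.482, 0.517]
contact_force: [-0.4, 0.3, 0.2]
grip_width: 57.0
t 11.35 pos [589.6 132.9 188. ] w 57.0 F [-0.4  0.3  0.2] q [ 0.17  0.1   1.28 -0.    1.76  0.09]
axes x,y,z cols
 [[-0.001  0.997  0.071]
 [-0.     0.071 -0.997]
 [-1.    -0.001  0.   ]]
```

View pics/scene4.png

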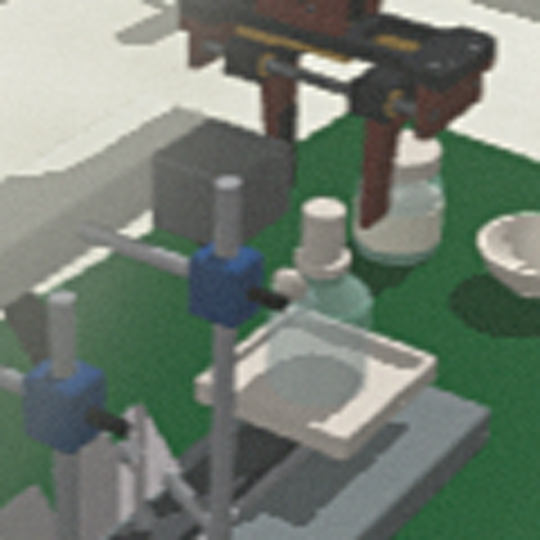

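The cell stands free on the tray and the fingers are clear. Next I rise and retreat toward the front.

```bash
python3 -m jog '[[-0.03,0,0,0,0,0,-0.3],[-0.04,0,0,0,0,0,-0.3],[-0.04,0,0,0,0,0,-0.3],[-0.03,-0.02,0,0,0,0,-0.3],[-0.01,-0.04,0,0,0,0,-0.3],[0,-0.045,0,0,0,0,-0.3],[0,-0.045,0,0,0,0,-0.3],[0,-0.03,0,0,0,0,-0.3]]'
python3 - <<'E'
from mv import *
show()
E
```

```text
clock: 12.4
position: [408.7, 120.1, 339.7]
tool_rot: [0.483, 0.517, -0.481, 0.518]
contact_force: [0.0, -0.6, 1.1]
grip_width: 57.3
t 12.4 pos [408.7 120.1 339.7] w 57.3 F [ 0.  -0.6  1.1] q [ 0.21 -0.31  1.39  0.    2.06  0.13]
axes x,y,z cols
 [[ 0.004  0.997  0.071]
 [ 0.001  0.071 -0.997]
 [-1.     0.004 -0.001]]
```

```bash
python3 -m jog '[[0,0,0,10,0,0,-0.3],[0,0,0,10,0,0,-0.3],[0,0,0,10,0,0,-0.3],[0,0,0,10,0,0,-0.3],[0,0,0,10,0,0,-0.3],[0,0,0,10,0,0,-0.3],[0,0,0,10,0,0,-0.3],[0,0,0,10,0,0,-0.3]]'
python3 - <<'E'
from mv import *
c,s=np.cos(ST[2]),np.sin(ST[2])
ax=st([0,0,ST[2]],[[-np.sin(np.radians(38)),0,np.cos(np.radians(38))]])[0]
G=st(ST,[[-53,-10,153]])[0]
r=tgtR(-ax,[s,-c,0])
print(G,ax,r.as_matrix().round(3))
show(r,G+ax*100)
E
```

```text
clock: 13.4
position: [410.3, 120.2, 339.2]
tool_rot: [0.703, 0.085, -0.701, 0.084]
contact_force: [-0.0, 0.1, -0.8]
grip_width: 57.1
[530.56359466 -51.31286495 153.        ] [-0.61404415 -0.04459636  0.78801075] [[ 0.614  0.072 -0.786]
 [ 0.045 -0.997 -0.057]
 [-0.788  0.    -0.616]]
t 13.4 pos [410.3 120.2 339.2] w 57.1 F [-0.   0.1 -0.8] q [ 0.21 -0.31  1.39  0.    2.06  1.54]
axes x,y,z cols
 [[ 0.002  0.237 -0.971]
 [ 0.001 -0.971 -0.237]
 [-1.     0.    -0.002]]
turn [ 9.22 37.77  3.18]
world d [  58.8 -176.  -107.4]  in tool now [107.4 184.9 -15.1]  in tool after turn [112.9 179.8  29.9]
```

```bash
python3 -m jog '[[0,0.02,0,9.6,0,0,-0.3],[0,0.02,0,0,9.5,0,-0.3],[0,0.025,0,0,9.5,0,-0.3],[0,0.025,0,0,9.5,0,-0.3],[0,0.025,0,0,9.5,0,-0.3],[0,0.025,0,0,0,0,-0.3],[0,0.025,0,0,0,0,-0.3],[0,0.015,0,0,0,0,-0.3]]'
cat > lev.py <<'E'
from mv import *
c,s=np.cos(ST[2]),np.sin(ST[2])
ax=st([0,0,ST[2]],[[-np.sin(np.radians(38)),0,np.cos(np.radians(38))]])[0]
G=st(ST,[[-53,-10,153]])[0]
r=tgtR(-ax,[s,-c,0])
E
python3 - <<'E'
from lev import *
show(r,G+ax*60)
E
```

```text
clock: 14.4
position: [452.4, -61.2, 349.8]
tool_rot: [0.893, 0.035, -0.448, 0.017]
contact_force: [-1.1, 0.3, -0.5]
grip_width: 57.0
t 14.4 pos [452.4 -61.2 349.8] w 57.0 F [-1.1  0.3 -0.5] q [-0.44 -0.81  1.82  0.3   1.56  1.14]
axes x,y,z cols
 [[ 0.596  0.078 -0.799]
 [ 0.048 -0.997 -0.062]
 [-0.802 -0.001 -0.597]]
turn [0.22 1.31 0.25]
world d [  41.3    7.2 -149.5]  in tool now [144.8  -3.8  55.8]  in tool after turn [143.5  -4.2  59.2]
```

```bash
python3 -m jog '[[0,0,0.015,0,0.7,0,-0.3],[0,0,0.02,0,0.6,0,-0.3],[0.01,-0.002,0.02,0,0,0,-0.3],[0.02,-0.002,0.004,0,0,0,-0.3],[0.02,0,0,0,0,0,-0.3],[0.02,0,0,0,0,0,-0.3],[0,0,0,0,0,0,-0.3],[0,0,0,0,0,0,-0.3]]'
python3 - <<'E'
from lev import *
show(r,G+ax*60)
E
```

```text
clock: 15.4
position: [473.3, -65.4, 268.2]
tool_rot: [0.892, 0.041, -0.45, 0.015]
contact_force: [0.2, 0.6, 0.5]
grip_width: 56.9
t 15.4 pos [473.3 -65.4 268.2] w 56.9 F [0.2 0.6 0.5] q [-0.44 -0.82  1.97  0.31  1.43  1.1 ]
axes x,y,z cols
 [[ 0.592  0.087 -0.802]
 [ 0.061 -0.996 -0.063]
 [-0.804 -0.011 -0.595]]
turn [0.28 1.52 1.01]
world d [ 20.4  11.4 -67.9]  in tool now [67.3 -8.9 23.3]  in tool after turn [66.5 -9.9 25.1]
```

```bash
python3 -m jog '[[0.005,-0.003,0.008,0,0.7,0.3,-0.3],[0.005,-0.003,0.008,0,0.6,0.3,-0.3],[0.01,-0.003,0.008,0,0,0.3,-0.3],[0.01,0,0,0,0,0,-0.3],[0.01,0,0,0,0,0,-0.3],[0.01,0,0,0,0,0,-0.3],[0,0,0,0,0,0,-0.3],[0,0,0,0,0,0,-0.3]]'
python3 - <<'E'
from lev import *
show(r,G+ax*60)
E
```

```text
clock: 16.4
position: [493.7, -58.5, 215.7]
tool_rot: [0.895, 0.036, -0.444, 0.017]
contact_force: [-0.1, 1.0, -0.1]
grip_width: 57.2
t 16.4 pos [493.7 -58.5 215.7] w 57.2 F [-0.1  1.  -0.1] q [-0.38 -0.81  2.07  0.28  1.3   1.12]
axes x,y,z cols
 [[ 0.604  0.079 -0.793]
 [ 0.049 -0.997 -0.062]
 [-0.796 -0.002 -0.606]]
turn [0.25 0.73 0.32]
world d [  0.1   4.5 -15.4]  in tool now [12.5 -4.4  9. ]  in tool after turn [12.4 -4.5  9.2]
```

```bash
cat > kin.py <<'E'
from lev import *
D=np.array([[.0919,1.2319,599.7,221.5],[.16,1.10,623.3,251.8],[.38,.84,697.6,251.8],[.36,1.03,698.9,164],[.37,1.13,699.2,96.6],[.42,.69,698.7,308.7],[-.33,1.47,429.7,306.4],[.09,1.09,585,305],[.10,1.27,604,197.3],[-.31,1.39,426,339.7]])
m=lambda p,q2,q3:(p[0]+p[1]*np.sin(q2)+p[2]*np.sin(q2+q3+p[4]),p[3]+p[1]*np.cos(q2)+p[2]*np.cos(q2+q3+p[4]))
f=least_squares(lambda p:np.r_[m(p,D[:,0],D[:,1])[0]-D[:,2],m(p,D[:,0],D[:,1])[1]-D[:,3]],[0,400,400,0,0],x_scale=[10,10,10,10,.1])
P=f.x
# full: wrist at r,z ; tool length Lt along tool axis; p3 = h-Lt
Rz=lambda a:R.from_euler('z',a);Ry=lambda a:R.from_euler('y',a)
def fk(q,Lt):
    r,z=m(P,q[1],q[2]);w=Rz(q[0]).apply([r,0,z+Lt])
    # forearm pitch q2+q3 ; j4 about forearm axis; then j5 pitch
    rot=Rz(q[0])*Ry(q[1]+q[2])*Rz(q[3])*Ry(q[4])*Rz(q[5])
    return w+rot.apply([0,0,Lt]),rot.as_matrix()
E
python3 - <<'E'
from kin import *
print(P,np.abs(f.fun).max())
obs=[([-0.44,-0.81,1.82,0.3,1.56,1.14],[452.4,-61.2,349.8]),([-0.38,-0.81,2.07,0.28,1.3,1.12],[493.7,-58.5,215.7])]
for L in(150,200,250,300,350):print(L,[(fk(q,L)[0]-x).round() for q,x in obs], fk(obs[1][0],L)[1][:,2].round(2))
E
```

```text
[ 2.36898020e+00  3.74448651e+02  5.64588119e+02 -1.88128216e+02
  1.81698534e-01] 3.314476068639692
150 [array([-132.,  -41.,  -41.]), array([-134.,  -42.,  -43.])] [ 0.6   0.05 -0.8 ]
200 [array([-102.,  -38.,  -31.]), array([-104.,  -40.,  -33.])] [ 0.6   0.05 -0.8 ]
250 [array([-73., -36., -22.]), array([-74., -38., -23.])] [ 0.6   0.05 -0.8 ]
300 [array([-43., -34., -12.]), array([-44., -35., -13.])] [ 0.6   0.05 -0.8 ]
350 [array([-13., -31.,  -2.]), array([-14., -33.,  -3.])] [ 0.6   0.05 -0.8 ]
```

```bash
cat > kin.py <<'E'
from lev import *
Rz=lambda a:R.from_euler('z',a);Ry=lambda a:R.from_euler('y',a)
DATA=[([-1.3507,.0919,1.2319,0,1.8198],(163.9,-576.9,221.5)),([-1.24,.16,1.10,0,1.88],(233.5,-577.9,251.8)),([-.65,.38,.84,0,1.92],(574.1,-396.3,251.8)),
([-.62,.36,1.03,0,1.75],(588.2,-377.6,164)),([-.61,.37,1.13,0,1.64],(590.1,-375.1,96.6)),([-.61,.42,.69,0,2.03],(590,-374.8,308.7)),([-.3,-.33,1.47,0,2.0],(419.1,-94.8,306.4)),
([.17,.09,1.09,0,1.97],(570.3,130.3,305)),([.17,.10,1.27,0,1.77],(589.3,133,197.3)),([.21,-.31,1.39,0,2.06],(408.7,120.1,339.7)),
([-0.44,-0.81,1.82,0.3,1.56],(452.4,-61.2,349.8)),([-0.44,-0.82,1.97,0.31,1.43],(473.3,-65.4,268.2)),([-0.38,-0.81,2.07,0.28,1.3],(493.7,-58.5,215.7))]
def fk(q,p):
    a,L1,L2,h,o,dy,L,ey,x5=p
    r0=Rz(q[0]);e=r0.apply([a+L1*np.sin(q[1]),dy,h+L1*np.cos(q[1])])
    f=r0*Ry(q[1]+q[2]); g=f*Rz(q[3]); w=e+f.apply([o,0,L2])
    t=g*Ry(q[4]); return w+g.apply([0,ey,0])+t.apply([x5,0,L]),(t*Rz(q[5])).as_matrix() if len(q)>5 else None
fit=least_squares(lambda p:np.r_[np.ravel([fk(q,p)[0]-np.array(x) for q,x in DATA]),(p[6]-370)*.01,p[8]*.05],[0,375,560,180,0,0,370,30,0])
P=fit.x
def ik(pos,x0=(-.38,-.8,2.07,.28,1.3,1.12),R_=r):
    M=R_.as_matrix() # tool x = approach
    def e(q):
        t,m=fk(q,P);return np.r_[(t-pos)/10,(m[:,2]-M[:,0])*30]
    return least_squares(e,np.r_[x0])
E
python3 - <<'E'
from kin import *
print(P.round(1),np.abs(fit.fun).max())
for d,lift,tr in((60,0,0),(19,0,0),(-19,0,0),(-19,31,0),(-19,31,60),(-19,31,120),(-19,0,120),(80,0,120)):
    pos=G+ax*(d+lift)+np.array([s,-c,0])*tr
    k=ik(pos);print(d,lift,tr,pos.round(),k.x.round(2),k.cost.round(3))
E
```

```text
[  7.6 377.3 554.8 168.5 103.3  18.1 358.   14.6   6.6] 3.022189494648785
60 0 0 [494. -54. 200.] [-0.37 -0.84  2.12  0.28  1.26  3.97] 0.0
19 0 0 [519. -52. 168.] [-0.33 -0.76  2.13  0.27  1.16 -1.72] 0.0
-19 0 0 [542. -50. 138.] [ -0.3   -0.68   2.14   0.26   1.07 -10.5 ] 0.0
-19 31 0 [523. -52. 162.] [-0.33 -0.75  2.14  0.27  1.14 -7.31] 0.0
-19 31 60 [ 528. -112.  162.] [-0.49 -0.67  2.09  0.37  1.16 -1.16] 0.0
-19 31 120 [ 532. -172.  162.] [-0.63 -0.56  2.03  0.45  1.17 15.41] 0.0
-19 0 120 [ 551. -170.  138.] [-0.6  -0.5   2.04  0.44  1.1   2.28] 0.0
80 0 120 [ 490. -175.  216.] [-0.71 -0.67  2.    0.46  1.33  4.  ] 0.0
```

The fitted kinematics shows joint 2 near its limit only above the grip. The grip, lift and travel poses are all reachable, so I continue the approach.

```bash
python3 -m jog '[[0.01,-0.002,0,0,0.3,0.3,-0.3],[0.01,-0.002,0.001,0,0.4,0,-0.3],[0.01,0,0.002,0,0,0,-0.3],[0.01,0,0.002,0,0,0,-0.3],[0.005,0,0.002,0,0,0,-0.3],[0,0,0.002,0,0,0,-0.3],[0,0,0,0,0,0,-0.3],[0,0,0,0,0,0,-0.3]]'
python3 - <<'E'
from lev import *
from plant import grab_frame
show(r,G-ax*18.7)
for n in("scene","top"):
    f=grab_frame(n);pickle.dump(f,open(f"pics/{n}5.pkl","wb"))
    im=f["image"][:,:,::-1]
    x0,y0,k=(240,150,5) if n=="scene" else (280,150,5)
    cv2.imwrite(f"pics/{n}5.png",cv2.resize(im[y0:y0+110,x0:x0+130],None,fx=k,fy=k,interpolation=cv2.INTER_CUBIC))
    print(((proj(f,[G,G+33*ax,G-33*ax,status.observe()["position"]])-[x0,y0]+.5)*k).round())
E
```

```text
clock: 17.4
position: [513.7, -53.2, 174.9]
tool_rot: [0.898, 0.033, -0.438, 0.018]
contact_force: [0.4, 0.5, 0.4]
grip_width: 57.0
t 17.4 pos [513.7 -53.2 174.9] w 57.0 F [0.4 0.5 0.4] q [-0.34 -0.78  2.13  0.27  1.18  1.13]
axes x,y,z cols
 [[ 0.614  0.076 -0.786]
 [ 0.044 -0.997 -0.061]
 [-0.788  0.003 -0.616]]
turn [ 0.25 -0.01 -0.01]
world d [ 28.3   2.7 -36.7]  in tool now [46.4 -0.6  0.2]  in tool after turn [46.4 -0.6  0.2]
[[302. 338.]
 [269. 282.]
 [335. 393.]
 [274. 292.]]
[[316. 352.]
 [322. 383.]
 [310. 324.]
 [322. 377.]]
```

View pics/scene5.png

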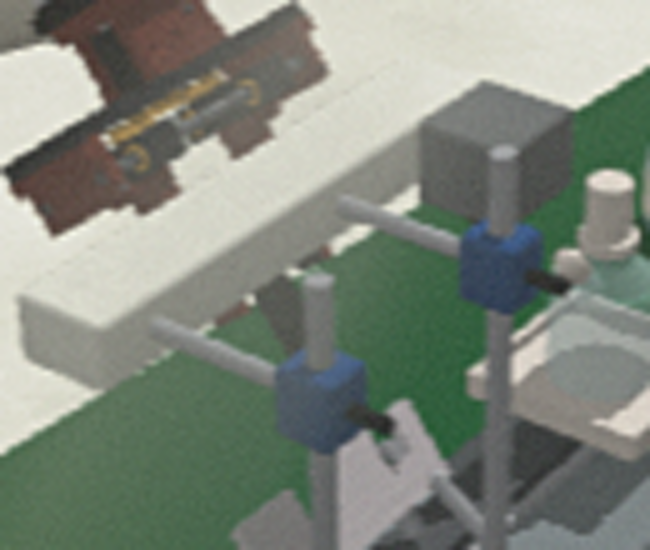

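View pics/top5.png

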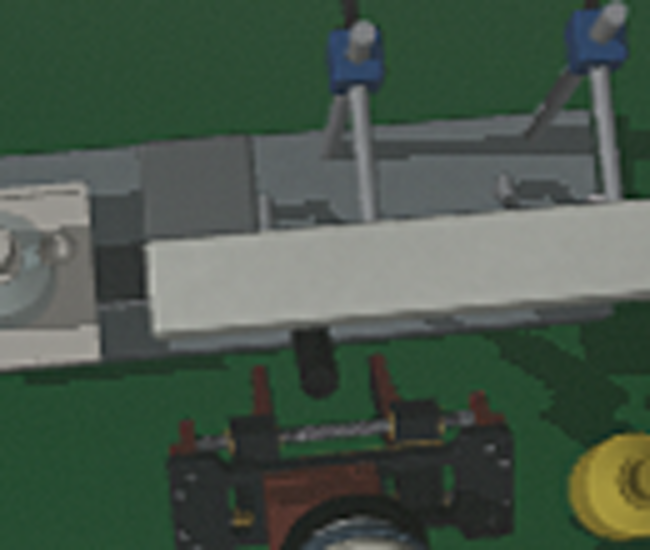

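The top view shows the fingers (260,365) and (380,358 in the crop) straddling the black grip at (318,380), centred. I'll advance and close.

```bash
python3 -m jog '[[0.01,-0.001,0,0,0,0,-0.3],[0.012,0,0,0,0,0,-0.3],[0.012,0,0,0,0,0,-0.3],[0.01,0,0,0,0,0,-0.3],[0.002,0,0,0,0,0,-0.3],[0,0,0,0,0,0,-0.3],[0,0,0,0,0,0,0],[0,0,0,0,0,0,0.3]]'
python3 - <<'E'
from lev import *
show(r,G-ax*18.7)
E
```

```text
clock: 18.5
position: [541.9, -50.0, 138.6]
tool_rot: [0.898, 0.034, -0.438, 0.018]
contact_force: [0.3, -0.2, -1.2]
grip_width: 40.8
t 18.5 pos [541.9 -50.  138.6] w 40.8 F [ 0.3 -0.2 -1.2] q [-0.3  -0.68  2.14  0.26  1.07  1.14]
axes x,y,z cols
 [[ 0.614  0.076 -0.786]
 [ 0.045 -0.997 -0.061]
 [-0.788  0.003 -0.616]]
turn [ 0.25 -0.01 -0.  ]
world d [ 0.2 -0.4 -0.4]  in tool now [0.4 0.5 0.1]  in tool after turn [0.4 0.5 0.1]
```

```bash
python3 -m jog '[[0,0,0,0,0,0,1],[0,0,0,0,0,0,1],[0,0,0,0,0,0,1],[0,0,0,0,0,0,1],[0,0,0,0,0,0,1],[0,0,0,0,0,0,1],[0,0,0,0,0,0,1],[0,0,0,0,0,0,1]]'
python3 - <<'E'
from lev import *
show(r,G-ax*18.7)
E
```

```text
clock: 19.5
position: [541.9, -51.0, 138.3]
tool_rot: [0.898, 0.033, -0.438, 0.018]
contact_force: [0.3, -5.8, 0.2]
grip_width: 21.6
t 19.5 pos [541.9 -51.  138.3] w 21.6 F [ 0.3 -5.8  0.2] q [-0.3  -0.68  2.14  0.26  1.07  1.14]
axes x,y,z cols
 [[ 0.614  0.075 -0.786]
 [ 0.043 -0.997 -0.061]
 [-0.788  0.004 -0.615]]
turn [ 0.25  0.02 -0.11]
world d [ 0.1  0.5 -0. ]  in tool now [ 0.1 -0.5 -0.1]  in tool after turn [ 0.1 -0.5 -0.1]
```

```bash
python3 -m jog '[[0,0.0008,0,0,0,0,1],[0,0.0007,0,0,0,0,1],[-0.003,0,0,0,0,0,1],[-0.006,0,0,0,0,0,1],[-0.008,0,0,0,0,0,1],[-0.008,0,0,0,0,0,1],[-0.006,0,0,0,0,0,1],[0,0,0,0,0,0,1]]'
python3 - <<'E'
from lev import *
show(r,G-ax*(18.7-31))
E
```

```text
clock: 20.5
position: [522.9, -52.4, 162.5]
tool_rot: [0.898, 0.034, -0.438, 0.018]
contact_force: [5.8, 1.9, -1.9]
grip_width: 21.9
t 20.5 pos [522.9 -52.4 162.5] w 21.9 F [ 5.8  1.9 -1.9] q [-0.33 -0.75  2.13  0.27  1.14  1.13]
axes x,y,z cols
 [[ 0.614  0.076 -0.786]
 [ 0.046 -0.997 -0.061]
 [-0.788  0.002 -0.615]]
turn [0.24 0.01 0.06]
world d [0.1 0.5 0.2]  in tool now [-0.1 -0.5 -0.2]  in tool after turn [-0.1 -0.5 -0.2]
```

```bash
python3 -m jog '[[0,0.002,0,0,0,0,1],[0,0.004,0,0,0,0,1],[0,0.006,0,0,0,0,1],[0,0.008,0,0,0,0,1],[0,0.008,0,0,0,0,1],[0,0.006,0,0,0,0,1],[0,0.004,0,0,0,0,1],[0,0.002,0,0,0,0,1]]'
python3 - <<'E'
from lev import *
from plant import grab_frame
T=np.array([s,-c,0])
show(r,G-ax*(18.7-31)+T*120)
for n in("scene",):
    f=grab_frame(n);pickle.dump(f,open(f"pics/{n}6.pkl","wb"))
    im=f["image"][:,:,::-1]
    x0,y0,k=(240,150,4)
    cv2.imwrite(f"pics/{n}6.png",cv2.resize(im[y0:y0+130,x0:x0+160],None,fx=k,fy=k,interpolation=cv2.INTER_CUBIC))
E
```

```text
clock: 21.5
position: [526.0, -92.3, 161.8]
tool_rot: [0.898, 0.034, -0.439, 0.017]
contact_force: [4.6, 1.6, -3.2]
grip_width: 21.7
t 21.5 pos [526.  -92.3 161.8] w 21.7 F [ 4.6  1.6 -3.2] q [-0.44 -0.69  2.1   0.34  1.16  1.01]
axes x,y,z cols
 [[ 0.613  0.076 -0.786]
 [ 0.046 -0.997 -0.061]
 [-0.789  0.001 -0.615]]
turn [0.21 0.06 0.1 ]
world d [  5.7 -79.3   0.9]  in tool now [-0.9 79.5 -0.2]  in tool after turn [-0.7 79.5 -0.5]
```

View pics/scene6.png

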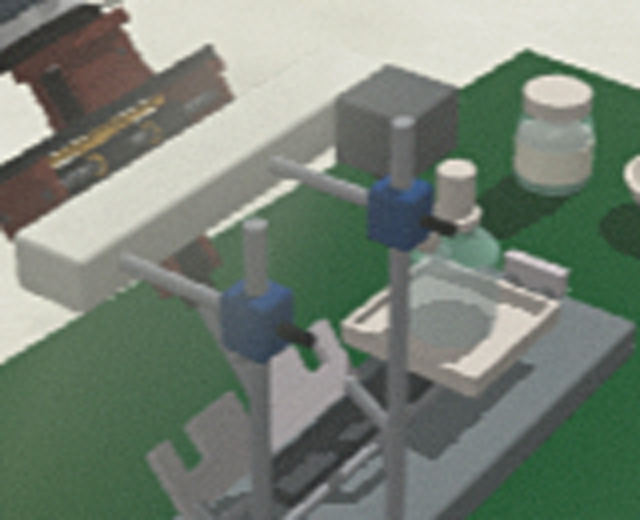

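The tray has moved about 40 mm toward the head with the lever lifted, past the first tooth, and the cell stands well. I continue.

```bash
python3 -m jog '[[-0.0005,0.003,0,0,0,0,1],[-0.0005,0.006,0,0,0,0,1],[0,0.009,0,0,0,0,1],[0,0.011,0,0,0,0,1],[0,0.012,0,0,0,0,1],[0,0.011,0,0,0,0,1],[0,0.009,0,0,0,0,1],[0,0.006,0,0,0,0,1]]'
python3 - <<'E'
from lev import *
T=np.array([s,-c,0])
show(r,G-ax*(18.7-31)+T*120)
E
```

```text
clock: 22.55
position: [530.1, -159.7, 162.5]
tool_rot: [0.898, 0.034, -0.439, 0.017]
contact_force: [2.7, 2.1, -5.3]
grip_width: 21.6
t 22.55 pos [ 530.1 -159.7  162.5] w 21.6 F [ 2.7  2.1 -5.3] q [-0.6  -0.59  2.04  0.43  1.18  0.83]
axes x,y,z cols
 [[ 0.612  0.076 -0.787]
 [ 0.046 -0.997 -0.061]
 [-0.789  0.001 -0.614]]
turn [0.21 0.13 0.07]
world d [  1.6 -11.8   0.2]  in tool now [ 0.3 11.9 -0.7]  in tool after turn [ 0.3 11.9 -0.7]
```

```bash
python3 -m jog '[[0,0.004,0,0,0,0,1],[0,0.003,0,0,0,0,1],[0,0.002,0,0,0,0,1],[0,0.001,0,0,0,0,1],[0,0.001,0,0,0,0,1],[0,0,0,0,0,0,1],[0,0,0,0,0,0,1],[0,0,0,0,0,0,1]]'
python3 - <<'E'
from lev import *
T=np.array([s,-c,0])
show(r,G-ax*(18.7-31)+T*120)
E
```

```text
clock: 23.55
position: [530.8, -170.5, 162.8]
tool_rot: [0.898, 0.034, -0.439, 0.018]
contact_force: [-2.9, 0.7, -10.2]
grip_width: 21.7
t 23.55 pos [ 530.8 -170.5  162.8] w 21.7 F [ -2.9   0.7 -10.2] q [-0.62 -0.57  2.02  0.44  1.18  0.81]
axes x,y,z cols
 [[ 0.612  0.076 -0.787]
 [ 0.045 -0.997 -0.061]
 [-0.789  0.002 -0.614]]
turn [0.23 0.12 0.03]
world d [ 0.9 -1.1 -0.1]  in tool now [ 0.6  1.1 -0.6]  in tool after turn [ 0.6  1.1 -0.6]
```

```bash
python3 -m jog '[[0,0.001,0.0005,0,0,0,1],[0,0.0005,0.0003,0,0,0,1],[0,0.0005,0,0,0,0,1],[0,0,0,0,0,0,1],[0,0,0,0,0,0,1],[0,0,0,0,0,0,1],[0,0,0,0,0,0,1],[0,0,0,0,0,0,1]]'
python3 - <<'E'
from lev import *
T=np.array([s,-c,0])
show(r,G-ax*(18.7-31)+T*120)
E
```

```text
clock: 24.55
position: [530.8, -172.2, 163.0]
tool_rot: [0.898, 0.034, -0.438, 0.018]
contact_force: [-2.4, 5.2, -9.7]
grip_width: 21.4
t 24.55 pos [ 530.8 -172.2  163. ] w 21.4 F [-2.4  5.2 -9.7] q [-0.63 -0.56  2.02  0.44  1.18  0.8 ]
axes x,y,z cols
 [[ 0.613  0.076 -0.786]
 [ 0.046 -0.997 -0.061]
 [-0.788  0.002 -0.615]]
turn [0.24 0.04 0.06]
world d [ 0.9  0.6 -0.3]  in tool now [ 0.8 -0.6 -0.6]  in tool after turn [ 0.8 -0.6 -0.6]
```

The side force has risen to 5 N at about 120 mm of travel, so the carriage is at the end stop. I'll ease off and guide the lever down before opening.

```bash
python3 -m jog '[[0.002,-0.0006,0.0005,0,0,0,1],[0.004,0,0,0,0,0,1],[0.006,0,0,0,0,0,1],[0.006,0,0,0,0,0,1],[0.006,0,0,0,0,0,1],[0.004,0,0,0,0,0,1],[0.001,0,0,0,0,0,1],[0,0,0,0,0,0,1]]'
python3 - <<'E'
from lev import *
T=np.array([s,-c,0])
show(r,G-ax*(18.7)+T*120)
E
```

```text
clock: 25.55
position: [548.4, -170.9, 140.3]
tool_rot: [0.898, 0.033, -0.438, 0.018]
contact_force: [0.2, 0.2, -4.7]
grip_width: 21.6
t 25.55 pos [ 548.4 -170.9  140.3] w 21.6 F [ 0.2  0.2 -4.7] q [-0.6  -0.51  2.03  0.44  1.12  0.8 ]
axes x,y,z cols
 [[ 0.614  0.076 -0.786]
 [ 0.044 -0.997 -0.061]
 [-0.788  0.003 -0.616]]
turn [ 0.25  0.   -0.02]
world d [ 2.4  0.8 -2. ]  in tool now [ 3.1 -0.6 -0.7]  in tool after turn [ 3.1 -0.6 -0.7]
```

```bash
python3 -m jog '[[0.0015,0,0,0,0,0,1],[0.0012,0,0,0,0,0,1],[0,0,0,0,0,0,1],[0,0,0,0,0,0,0.3],[0,0,0,0,0,0,0],[0,0,0,0,0,0,-0.2],[0,0,0,0,0,0,-0.3],[0,0,0,0,0,0,-0.3]]'
python3 - <<'E'
from lev import *
T=np.array([s,-c,0])
show(r,G-ax*(18.7)+T*120)
E
```

```text
clock: 26.55
position: [549.8, -170.6, 137.8]
tool_rot: [0.898, 0.034, -0.438, 0.018]
contact_force: [0.4, 0.1, 0.1]
grip_width: 56.8
t 26.55 pos [ 549.8 -170.6  137.8] w 56.8 F [0.4 0.1 0.1] q [-0.6  -0.51  2.03  0.44  1.11  0.8 ]
axes x,y,z cols
 [[ 0.614  0.076 -0.786]
 [ 0.045 -0.997 -0.061]
 [-0.788  0.002 -0.615]]
turn [0.24 0.03 0.02]
world d [0.9 0.4 0.4]  in tool now [ 0.2 -0.3 -1. ]  in tool after turn [ 0.2 -0.3 -1. ]
```

```bash
python3 -m jog '[[-0.005,0,0,0,0,0,-0.3],[-0.012,0,0,0,0,0,-0.3],[-0.018,0,0,0,0,0,-0.3],[-0.02,0,0,0,0,0,-0.3],[-0.02,0,0,0,0,0,-0.3],[-0.02,0,0,0,0,0,-0.3],[-0.01,0,0,0,0,0,-0.3],[-0.005,0,0,0,0,0,-0.3]]'
python3 - <<'E'
from mv import *
from plant import grab_frame
show()
for n in("scene","top"):
    f=grab_frame(n);pickle.dump(f,open(f"pics/{n}7.pkl","wb"))
    im=f["image"][:,:,::-1]
    x0,y0,k=(230,150,4) if n=="scene" else (240,130,4)
    cv2.imwrite(f"pics/{n}7.png",cv2.resize(im[y0:y0+140,x0:x0+190],None,fx=k,fy=k,interpolation=cv2.INTER_CUBIC))
    cv2.imwrite(f"pics/{n}7f.png",im)
E
```

```text
clock: 27.55
position: [482.0, -175.7, 225.3]
tool_rot: [0.898, 0.033, -0.438, 0.018]
contact_force: [0.3, 0.4, 0.3]
grip_width: 57.3
t 27.55 pos [ 482.  -175.7  225.3] w 57.3 F [0.3 0.4 0.3] q [-0.72 -0.69  1.99  0.47  1.36  0.79]
axes x,y,z cols
 [[ 0.614  0.075 -0.786]
 [ 0.044 -0.997 -0.061]
 [-0.788  0.003 -0.616]]
```

View pics/scene7.png

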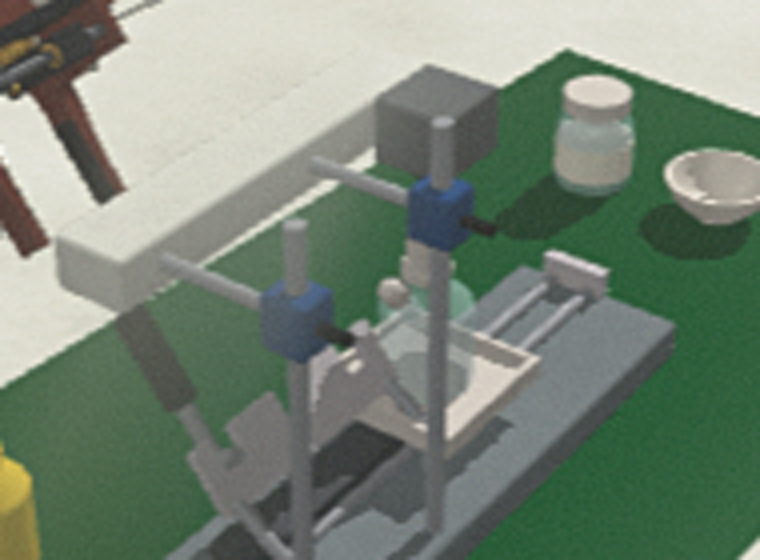

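View pics/top7.png

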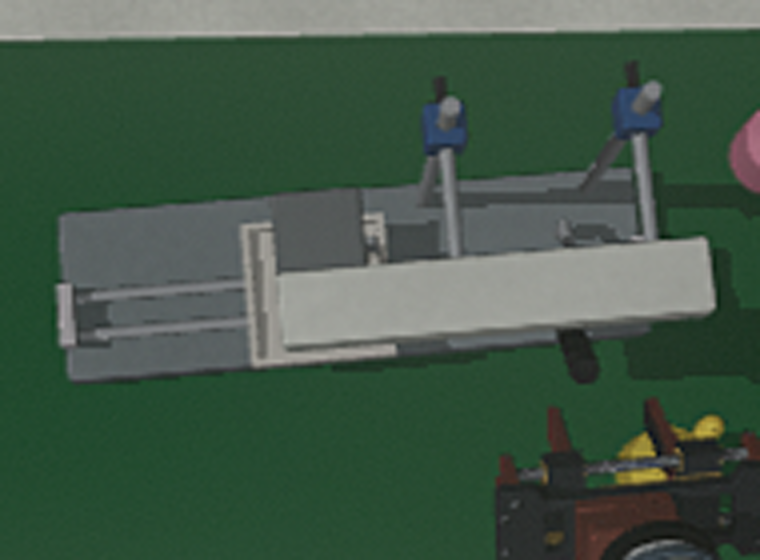

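The tray is under the head with the cell upright, and the lever is in the far notch. I check how fully home it is with an overlay, and also the bystanders.

Run:
```python
from ov import *
from lev import *
f=load("scene7")
T=np.array([s,-c,0]);L=[]
per=np.array([s,-c,0])
def cyl(o): 
    e2=np.cross(ax,per);a=np.linspace(0,2*np.pi,30)[:,None]
    return [o+h*ax+11*(np.cos(a)*per+np.sin(a)*e2) for h in(-33,33)]
draw(f,cyl(G+120*T)+box(ST,-35,75,-5,105,62,70),240,215,360,275,6.5,"pics/o7.png")
for n in("scene","top"):
    a=load(n+"0")["image"].astype(int);b=load(n+"7")["image"].astype(int)
    for nm,(x,y) in {"scene":{"bottle":(175,290),"jar":(378,183),"dish":(410,197),"yel":(226,275),"pink":(266,355)},"top":{"jar":(196,245),"dish":(192,210)}}[n].items():
        d=np.abs(a-b)[y-18:y+18,x-15:x+15].max(2);print(n,nm,d.mean().round(1),(d>40).sum())
```

```text
scene bottle 6.1 18
scene jar 3.6 0
scene dish 3.7 0
scene yel 3.9 1
scene pink 3.6 0
top jar 2.9 0
top dish 3.1 0
```

View pics/o7.png

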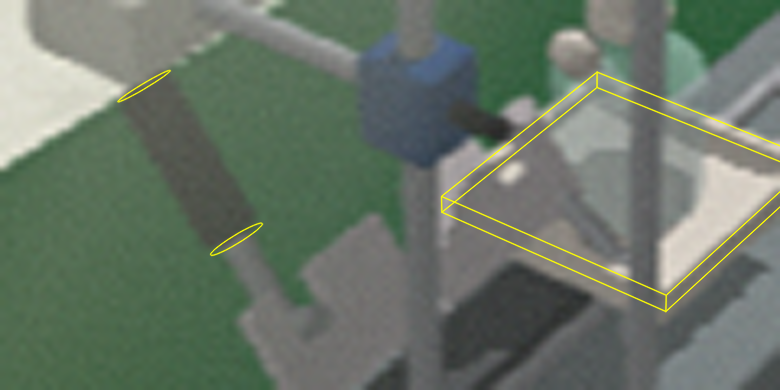

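View pics/scene7f.png

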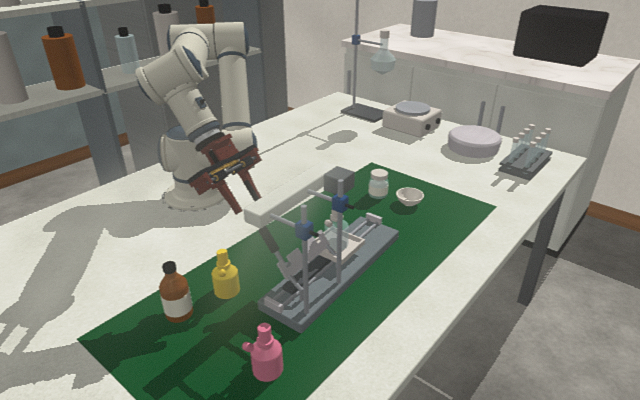

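Run:
```python
from plant import job_done
print(job_done())
```

```text
the job is handed in; nothing more can be done
None
```

I handed the job in at about 27.7 s. The clear stoppered cell stands on the tray under the head, and the lever is in the far notch.

**What I did:** I picked the cell up by its knob and set it upright on the tray at the loading position. Contact on setting down was about 5 N. I let go, then gripped the lever along its own axis and lifted it about 31 mm. I carried it about 120 mm to the end stop, lowered it into the far notch, released it and backed off.

**Last checks:**
- **Cell and tray:** the cell is upright on the tray under the head.
- **Lever:** the black grip matches the computed "fully home" outline to about 1 pixel, roughly 2 mm. That is the limit of the camera fit.
- **Robot:** the fingers are clear and the contact force is about 0.
- **Bystanders:** the jar, dish and both look-alikes are unchanged in the pictures. The bottle patch differed slightly (18 pixels). I took that to be the arm's shadow and did not check further; the bottle stands where it was in the picture.

**What disagreed:** on the way to the lever, joint 2 came near its limit and some moves fell short. I corrected these before gripping.

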